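Present the vial tray at the gauge pointer and hold it

ROBOT

A 6-joint arm with a two-finger parallel gripper is mounted at the origin on the work surface. World frame = base frame: x ahead of the robot, y to its left, z up, the work surface at z = 0. Lengths are in m, angles in rad, forces in N, time in s.
With the tool pointing down it reaches from about 0.35 to 0.975 m from the base axis. Payload 4.9 kg.
Tool frame: the origin (TCP) lies midway between the tips of the shut fingers; the grasp point (between the pads) lies 19 mm behind it; z points along the fingers, y is the line along which they close (so a half turn about z gives the same grasp; the last joint's range is limited). The gripper opens to 85 mm and grips with 20 to 120 N. Pads are 22 mm wide; open, the fingers measure 114 mm over their backs; the gripper's body (76 mm by 85 mm) begins 54 mm behind the grasp point. The pads swing forward as they close: fully open they stand 13 mm farther back than shut.
Start: joints at [-1.276, 0.053, 1.613, -0, 1.476, -0.119], TCP at [0.251, -0.572, 0.231] pointing down, gripper open.
Joint ranges: [-3.01, 3.01], [-1.01, 2.22], [0.06, 2.58], [-1.02, 4.17], [0.09, 2.62], [-3.14, 3.14]. Speed limits (rad/s): [2.57, 2.57, 3.14, 3.14, 3.14, 3.14].

INTERFACE

Orientations are given as a rotation vector (axis times angle).
In Python, from station import ctrl gives the robot as it stands.
- The arm moves only by the shell command python3 -m handwheel 'ROWS' [FORCE]. ROWS is JSON, a list of rows, each an object with "gripper": the gripper command: -1 is fully open, 1 is shut, values between are in proportion; "offset": the shift along the tool's x, y, z in mm, a list of three; "rotation": the turn, a rotation vector about the tool's x, y, z in rad, a list of three. A call has exactly 8 rows; each row is the pose to reach, as a shift and turn from the pose commanded when the call began, along the tool's axes at that moment; what a row does not reach only later rows make up. A row lasts 1/8 s, in which the tool goes at most 62.5 mm and 10.7 degrees, less where a joint would pass 70% of its speed; a pose out of reach is approached as far as the arm can. A call with a gripper value outside its range is refused whole. The fingers move at their own pace and stop on an object; FORCE is the grip in N (left out, the last holds). Time passes only in rows, so rows that repeat a pose let the fingers close, or fill a call up. It gives the time, the measured TCP pose, the force, the opening and the grip force at its end, in the units of the state.
- ctrl.get_obs(): the state, without advancing time (a new reading comes with each control period).
- ctrl.get_image(name): name is "side" or "top" or "wrist"; returns a dict with "image" (480x640x3 uint8, red, green, blue), "fovy" (degrees; the focal length in pixels is half the picture's height over the tangent of half this angle, whatever the lens; pixels are square), "cx", "cy" (the principal point, pixels), "xyz" and "attitude" of the camera in the world. Camera axes: x right, y up, looking along -z (the intrinsics and any distortion apply to the point x, -y, -z); pixel columns grow to the right and rows downward; lengths in m; the calibration is good to about 2 mm. A picture is of the moment at which its call begins. There is no depth.
- ctrl.finish_job(): hands the job in; it is judged then, once.
The state is a dict: "t": time; "q": joint angles; "dq": joint speeds; "effort": joint torques, N m; "tool_pos": TCP position; "tool_rot": TCP orientation; "contact_force": force on the tool from outside, world axes, zero at the start; "wrist_torque": the same for the moment, N m; "opening": finger opening in m; "grip_force": force on a finger pad.
Only numpy, scipy, OpenCV 4.12 (cv2) and the standard library are available. Lean on these libraries where they do the work, as an engineer would, in place of code of your own. Each camera call takes 0.05 s, during which the arm holds its last target. There are 200 camera calls.

TASK

Pull the lock knob on the tray dock all the way out and leave it out, then slide the vial tray along its track, out of the open end of the dock, until its front edge is level with the tip of the gauge post's pointer. More than half of the tray then hangs free and would tip, so finish while still holding the tray steady and level on the dock, without lifting it or letting it tip, and leave everything else on the bench where it is.

Things in the scene. Friction and masses are not known exactly. Their poses are not given: they have to be found in the camera images.
- dock: white box-shaped tray dock, fixed, 150 (x) x 280 (y) mm, deck 90 mm above the bench. Origin on the bench; x points away from the robot's side, y along the track to the open exit end. Deck from y = -160 to +120 mm (exit edge). Two guide rails 7 mm high at x = -48 and +48 mm (inner faces) keep the tray straight, 3 mm play a side; nothing holds the tray down
- lock (a joint): lock slide: 0 = home (its steel bolt crosses the track 15 to 40 mm ahead of the tray's front edge and blocks it), 0.036 m = fully out at its stop (track free). It moves along the dock's -x, needs about 4 N and stays where it is left
- lock_knob (a point): centre of the lock's black round knob, 26 mm diameter, 24 mm long along the dock's x, 99 mm above the bench, on the robot's side of the dock near the exit, on a 10 mm rod with 25 mm free between knob and lock housing when home. It can be pinched from above, fingers closing along the dock's y
- tray_handle (a point): centre of the upright grip plate at the tail of the vial tray, 46 (x) x 12 (y) x 42 mm high; the tray's top face is 21 mm below this point. Fingers can take it from above, closing along y; the vials (28 mm above the top face) begin 90 mm ahead. The tray is a board 90 x 260 x 8 mm with vials on its front half, 0.4 to 0.8 kg; front edge 235 mm ahead along y, tail edge 25 mm behind
- tray_front (a point): middle of the tray's front edge, on its top face; y points along the slide direction, out of the dock. The tray's balance point lies about 120 mm behind it
- gauge_tip (a point): tip of the steel pointer of the fixed gauge post that stands beside the tray's path, on the side away from the robot, 145 to 180 mm beyond the dock's exit edge. 103 mm above the bench, 10 mm clear of the tray's side edge. Axes parallel to the dock's: the tray's front edge is level with the tip when both have the same place along the dock's y
- dish: low clear glass bowl, 84 mm across the rim, 40 mm high, on the bench below where the tray will overhang; origin at the centre of its underside. Bystander: leave it where it is.
- amber_bottle: small capped amber bottle, 52 mm diameter, 100 mm high, on the far side of the dock; origin at the centre of its underside. Bystander: leave it where it is.
- cap_bin: grey open bin, 90 x 120 mm, 35 mm high, on the robot's side of the dock; origin at the centre of its underside. Bystander: leave it where it is.
- spare_tray: spare vial tray lying on the bench to the right, 90 x 200 mm, 30 mm high, without a handle; origin at the centre of its underside. Bystander: leave it where it is.
- wrench: steel wrench lying on the bench to the right; origin at the centre of its underside. Bystander: leave it where it is.
- beaker: clear glass beaker, 70 mm across, 85 mm high, at the left of the bench; origin at the centre of its underside. Bystander: leave it where it is.
- jar: white lidded jar, 60 mm diameter, 70 mm high, at the left of the bench; origin at the centre of its underside. Bystander: leave it where it is.
There are look-alikes about, which are no part of the job. What is shaped like the part that bears gauge_tip but blue is not meant.

How it is judged:
On the way, in this order (a step that is already met when the one before it is completed fails the run):
1. the lock knob is pulled out (value of joint lock above 0.03 m), for 0.2 s.
2. the tray's front edge is level with the pointer, the tray held level (y of tray_front in the frame of gauge_tip between -0.006 and 0.006 m and contact force between the fingers and tray above 1 N and angle between tray_front's own z axis and vertical below 0.05 rad and z of tray_front in the frame of dock between 0.085 and 0.105 m), for 0.2 s.
At the end, for the whole second after the job is handed in: Finishes holding: tray front edge within 6 mm of the pointer tip along the slide direction, tray level (0.05 rad) on the deck, at rest, fingers bearing on it (over 1 N), touching neither gauge nor dish; lock still out (over 28 mm) (all of step 2 and contact force between tray and gauge below 0.2 N and contact force between tray and dish below 0.2 N and value of joint lock above 0.028 m and linear speed of tray below 0.02 m/s); the arm keeps its last pose, push and grip.
It fails at once if the tray is tipped (angle between tray_front's own z axis and vertical above 0.12 rad).
It fails at once if the tray is lifted off the deck (z of tray_handle in the frame of dock above 0.135 m).
It fails at once if a bystander is moved more than 30 mm (distance of any of dish, amber_bottle, cap_bin, spare_tray, wrench, beaker, jar from where it was at the start of the episode above 0.03 m).
It also fails if it takes over 58 s, if anything falls off the work surface, if the arm or the gripper's body presses on something with over 40 N, if the wrist force passes 120 N, or if a joint passes its speed limit or range.

## Working session

There is one attempt and no reset: what is moved stays moved. The work goes in short steps, Python scripts to look and compute and a shell command to move; the robot and the scene stay as the last step left them, time stands still between calls to the robot, and variables do not carry over. Pictures are saved under pics/ and viewed, at most 13 in all, crops included, and the job is handed in when it is done.

```bash
mkdir -p pics; ls
python3 - <<'E'
from station import ctrl
import cv2
print(ctrl.get_obs())
for n in("top","side"):
    d=ctrl.get_image(n); cv2.imwrite(f"pics/{n}0.png",d["image"][:,:,::-1])
    print(n,{k:v for k,v in d.items() if k!="image"})
E
```

```text
pics
{'t': 0.0, 'q': array([-1.27599081e+00,  5.33302727e-02,  1.61431590e+00, -3.73588798e-05,
        1.47599137e+00, -1.18969004e-01]), 'dq': array([-1.20265536e-04,  4.59734835e-04,  1.32009564e-04, -3.12298442e-05,
        6.53824780e-04, -1.02007546e-03]), 'effort': array([-4.79882565e-04, -3.93680871e+01, -3.70178139e+01, -2.00533132e-04,
        7.14257068e-03,  2.41883580e-08]), 'tool_pos': array([ 0.25111646, -0.57164415,  0.23006642]), 'tool_rot': array([-3.07260684e+00, -6.44916544e-01,  3.40006593e-04]), 'contact_force': array([-0.07109661, -0.06916047,  0.589623  ]), 'wrist_torque': array([0.00126841, 0.03008552, 0.04152512]), 'grip_force': 0.0, 'opening': 0.08515094355399923}
top {'fovy': 44.14684142128841, 'cx': 314.67634337368673, 'cy': 240.76478334644995, 'xyz': array([ 0.28044075, -0.00872551,  1.60844456]), 'attitude': array([ 0.15182938, -0.14609382, -1.56839815])}
side {'fovy': 53.061604304771805, 'cx': 323.8692098060918, 'cy': 247.06038140386343, 'xyz': array([-0.07413227,  0.81666555,  1.09908245]), 'attitude': array([ 0.32910872, -0.98352264, -2.27553794])}
```

View pics/top0.png

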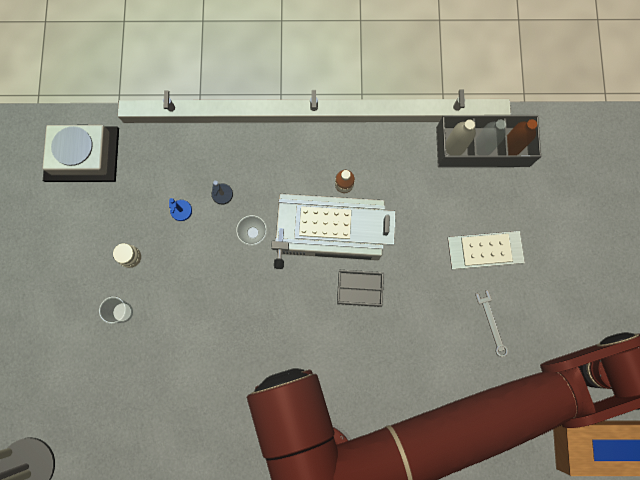

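View pics/side0.png

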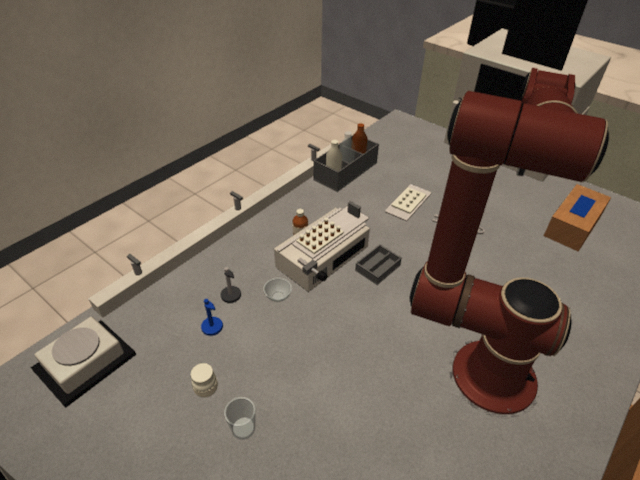

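Top view: the dock is at about (335,225) with its exit to the left. The knob is at (279,264), the handle at (387,224), the grey gauge at (222,192), and the blue decoy at (180,208). I'll enlarge these areas next.

```bash
python3 - <<'E'
import cv2,numpy as np
a=cv2.imread("pics/top0.png")[165:275,205:405]; a=cv2.resize(a,None,fx=4,fy=4,interpolation=cv2.INTER_CUBIC)
cv2.imwrite("pics/topc.png",a)
b=cv2.imread("pics/side0.png")[195:315,200:400]; b=cv2.resize(b,None,fx=4,fy=4,interpolation=cv2.INTER_CUBIC)
cv2.imwrite("pics/sidec.png",b)
E
cat > h.py <<'E'
import numpy as np
from scipy.spatial.transform import Rotation as R
CAM={"top":(44.14684142128841,314.676,240.765,[0.28044075,-0.00872551,1.60844456],[0.15182938,-0.14609382,-1.56839815]),
"side":(53.061604304771805,323.869,247.060,[-0.07413227,0.81666555,1.09908245],[0.32910872,-0.98352264,-2.27553794])}
def ray(c,u,v):
    f,cx,cy,p,a=CAM[c] if isinstance(c,str) else (c["fovy"],c["cx"],c["cy"],c["xyz"],c["attitude"])
    F=240/np.tan(np.radians(f)/2)
    return np.array(p),R.from_rotvec(a).apply([(u-cx)/F,-(v-cy)/F,-1])
def atz(c,u,v,z):
    p,d=ray(c,u,v); return p+d*(z-p[2])/d[2]
E
```

```text
(no output)
```

View pics/topc.png

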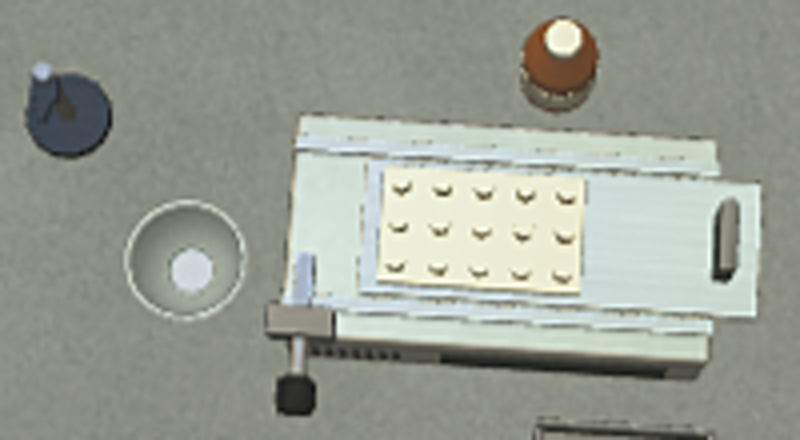

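View pics/sidec.png

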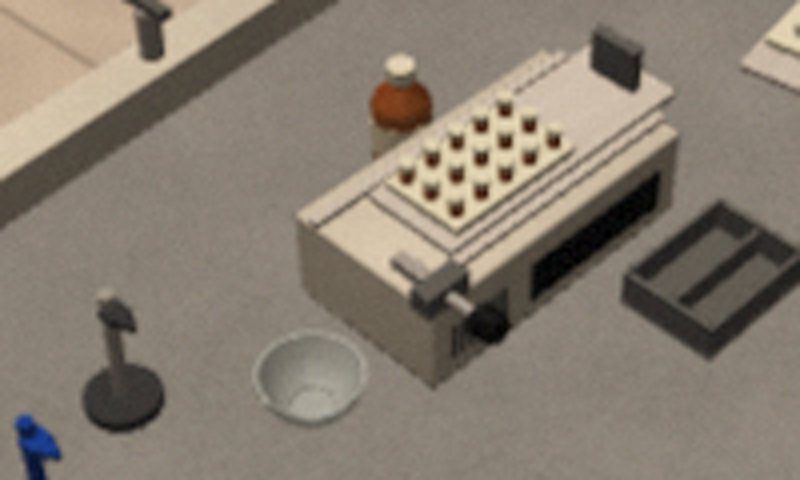

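Run:
```python
from h import *
T=lambda x,y,z: atz("top",(x+.5)/4-.5+205,(y+.5)/4-.5+165,z)
S=lambda x,y,z: atz("side",(x+.5)/4-.5+200,(y+.5)/4-.5+195,z)
for n,p in dict(tailfar=(760,184,.098),tailnear=(755,318,.098),frontnear=(362,292,.098),frontfar=(372,162,.098),deckfar=(300,115,.09),deckfartail=(718,141,.09),knob=(296,396,.108),base=(68,115,0.01),light=(42,70,.103),dark=(42,100,.103),handle=(730,237,.14)).items(): print(n,T(*p).round(4))
for n,p in dict(tailnear=(673,93,.098),frontfar=(374,192,.098),frontnear=(456,258,.098),deckfarexit=(300,218,.09),knob=(487,325,.099),base=(123,395,.01),light=(103,296,.103),darkend=(130,322,.103),handle=(617,42,.14)).items(): print("S",n,S(*p).round(4))
```

```text
tailfar [ 0.6502 -0.2134  0.098 ]
tailnear [ 0.5609 -0.2077  0.098 ]
frontnear [0.5789 0.0473 0.098 ]
frontfar [0.6659 0.0411 0.098 ]
deckfar [0.7003 0.0892 0.09  ]
deckfartail [ 0.6815 -0.1876  0.09  ]
knob [0.5091 0.089  0.108 ]
base [0.723  0.2565 0.01  ]
light [0.728  0.2591 0.103 ]
dark [0.7075 0.2585 0.103 ]
handle [ 0.6054 -0.1878  0.14  ]
S tailnear [ 0.5593 -0.2026  0.098 ]
S frontfar [0.6632 0.0416 0.098 ]
S frontnear [0.57   0.0548 0.098 ]
S deckfarexit [0.692  0.0931 0.09  ]
S knob [0.5092 0.0922 0.099 ]
S base [0.7207 0.258  0.01  ]
S light [0.7327 0.2518 0.103 ]
S darkend [0.6994 0.2565 0.103 ]
S handle [ 0.6034 -0.1817  0.14  ]
```

```bash
cat >> h.py <<'E'
def to(pos,yaw=-0.067):
    "offset (mm, tool axes) and rotvec to reach pos, pointing down, tool y along -dock y"
    from station import ctrl
    o=ctrl.get_obs(); r=R.from_rotvec(o["tool_rot"])
    yv=np.array([np.sin(yaw),-np.cos(yaw),0]); z=np.array([0,0,-1.]); x=np.cross(yv,z)
    g=R.from_matrix(np.c_[x,yv,z])
    print("off",(r.inv().apply(np.array(pos)-o["tool_pos"])*1000).round(1),"rot",(r.inv()*g).as_rotvec().round(4),"pos",o["tool_pos"].round(4),"t",o["t"])
E
python3 -c "
from h import *
to([.508,.090,.20])"
```

```text
off [ 501.2 -502.5   31.2] rot [-1.900e-03  2.000e-04  4.808e-01] pos [ 0.2512 -0.5717  0.2301] t 0.1
```

```bash
python3 -m handwheel '[{"gripper":-1,"offset":[30,-30,0],"rotation":[0,0,0.06]},{"gripper":-1,"offset":[72,-72,0],"rotation":[0,0,0.16]},{"gripper":-1,"offset":[115,-115,0],"rotation":[0,0,0.26]},{"gripper":-1,"offset":[158,-158,0],"rotation":[0,0,0.36]},{"gripper":-1,"offset":[200,-200,0],"rotation":[0,0,0.42]},{"gripper":-1,"offset":[243,-243,0],"rotation":[0,0,0.48]},{"gripper":-1,"offset":[286,-286,0],"rotation":[0,0,0.48]},{"gripper":-1,"offset":[329,-329,0],"rotation":[0,0,0.48]}]' 60; python3 -c "
from h import *
to([.508,.090,.20])"
```

```text
t: 1.1
tool_pos: [0.4204, -0.1368, 0.231]
tool_rot: [-3.14, 0.105, -0.0]
contact_force: [1.6, -1.6, 1.1]
opening: 0.0854
grip_force: 0.0
off [  72.3 -232.1   31. ] rot [-0.     -0.0002  0.0004] pos [ 0.4204 -0.1368  0.231 ] t 1.1
```

```bash
python3 -m handwheel '[{"gripper":-1,"offset":[16,-52,0],"rotation":[0,0,0]},{"gripper":-1,"offset":[33,-107,0],"rotation":[0,0,0]},{"gripper":-1,"offset":[50,-160,0],"rotation":[0,0,0]},{"gripper":-1,"offset":[65,-205,10],"rotation":[0,0,0]},{"gripper":-1,"offset":[72,-232,20],"rotation":[0,0,0]},{"gripper":-1,"offset":[72,-232,31],"rotation":[0,0,0]},{"gripper":-1,"offset":[72,-232,31],"rotation":[0,0,0]},{"gripper":-1,"offset":[72,-232,31],"rotation":[0,0,0]}]'; python3 -c "
from h import *
from station import ctrl
import cv2
to([.508,.090,.08])
d=ctrl.get_image('wrist');cv2.imwrite('pics/w1.png',d['image'][:,:,::-1]);print({k:v for k,v in d.items() if k!='image'})"
```

```text
t: 2.1
tool_pos: [0.5073, 0.087, 0.2005]
tool_rot: [3.14, -0.106, 0.0]
contact_force: [0.3, 0.3, -0.4]
opening: 0.0849
grip_force: 0.0
off [  0.4  -3.1 120.5] rot [ 0.0002 -0.0002 -0.0007] pos [0.5073 0.087  0.2005] t 2.1
{'fovy': 64.97822335804393, 'cx': 325.42976706260157, 'cy': 249.84196253044513, 'xyz': array([0.58783324, 0.08234307, 0.34449685]), 'attitude': array([-0.24538146,  0.26274373, -1.62353969])}
```

View pics/w1.png

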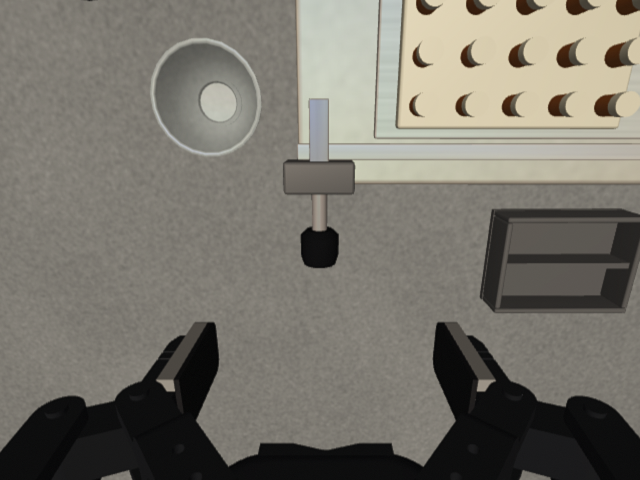

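The wrist view shows the knob at (320,247), with its inner end at row 228 and outer end at row 267. The dish is clear of the fingers.

Run:
```python
from h import *
c=dict(fovy=64.97822335804393,cx=325.42976706,cy=249.841962530,xyz=[0.58783324,0.08234307,0.34449685],attitude=[-0.24538146,0.26274373,-1.62353969])
for p in [(320,247,.103),(320,229,.11),(320,266,.099),(320,193,.099),(302,247,.099),(338,247,.099),(299,183,.09),(298,5,.09)]: print(p,atz(c,*p).round(4))
```

```text
(320, 247, 0.103) [0.51   0.0913 0.103 ]
(320, 229, 0.11) [0.5244 0.0902 0.11  ]
(320, 266, 0.099) [0.4949 0.0925 0.099 ]
(320, 193, 0.099) [0.5457 0.0888 0.099 ]
(302, 247, 0.099) [0.5096 0.1038 0.099 ]
(338, 247, 0.099) [0.5079 0.0792 0.099 ]
(299, 183, 0.09) [0.5519 0.1026 0.09  ]
(298, 5, 0.09) [0.6552 0.0938 0.09  ]
```

```bash
python3 -m handwheel '[{"gripper":-1,"offset":[1,-4.5,30],"rotation":[0,0,0]},{"gripper":-1,"offset":[1,-4.5,65],"rotation":[0,0,0]},{"gripper":-1,"offset":[1,-4.5,95],"rotation":[0,0,0]},{"gripper":-1,"offset":[1,-4.5,118],"rotation":[0,0,0]},{"gripper":-1,"offset":[1,-4.5,118],"rotation":[0,0,0]},{"gripper":1,"offset":[1,-4.5,118],"rotation":[0,0,0]},{"gripper":1,"offset":[1,-4.5,118],"rotation":[0,0,0]},{"gripper":1,"offset":[1,-4.5,118],"rotation":[0,0,0]}]' 50; python3 -m handwheel '[{"gripper":1,"offset":[0,0,0],"rotation":[0,0,0]},{"gripper":1,"offset":[0,0,0],"rotation":[0,0,0]},{"gripper":1,"offset":[0,0,0],"rotation":[0,0,0]},{"gripper":1,"offset":[0,0,0],"rotation":[0,0,0]},{"gripper":1,"offset":[0,0,0],"rotation":[0,0,0]},{"gripper":1,"offset":[0,0,0],"rotation":[0,0,0]},{"gripper":1,"offset":[0,0,0],"rotation":[0,0,0]},{"gripper":1,"offset":[0,0,0],"rotation":[0,0,0]}]'
```

```text
t: 3.15
tool_pos: [0.5095, 0.0924, 0.0835]
tool_rot: [-3.14, 0.104, -0.003]
contact_force: [0.2, 0.7, 0.1]
opening: 0.0321
grip_force: 0.0
t: 4.15
tool_pos: [0.5093, 0.0912, 0.0837]
tool_rot: [3.137, -0.103, 0.002]
contact_force: [-2.8, -4.6, 5.2]
opening: 0.0241
grip_force: 48.9
```

```bash
python3 -m handwheel '[{"gripper":1,"offset":[-6,0,0],"rotation":[0,0,0]},{"gripper":1,"offset":[-12,0,0],"rotation":[0,0,0]},{"gripper":1,"offset":[-18,0,0],"rotation":[0,0,0]},{"gripper":1,"offset":[-24,0,0],"rotation":[0,0,0]},{"gripper":1,"offset":[-30,0,0],"rotation":[0,0,0]},{"gripper":1,"offset":[-35,0,0],"rotation":[0,0,0]},{"gripper":1,"offset":[-38,0,0],"rotation":[0,0,0]},{"gripper":1,"offset":[-38,0,0],"rotation":[0,0,0]}]'; python3 -c "
from h import *
to([.508,.090,.08])"
```

```text
t: 5.15
tool_pos: [0.4734, 0.0936, 0.0837]
tool_rot: [3.137, -0.104, 0.012]
contact_force: [6.3, -5.1, -1.3]
opening: 0.0242
grip_force: 49.8
off [34.7  1.3  4. ] rot [ 0.0026 -0.0077  0.001 ] pos [0.4734 0.0936 0.0837] t 5.15
```

```bash
python3 -m handwheel '[{"gripper":-1,"offset":[-37,0,0],"rotation":[0,0,0]},{"gripper":-1,"offset":[-37,0,0],"rotation":[0,0,0]},{"gripper":-1,"offset":[-37,0,0],"rotation":[0,0,0]},{"gripper":-1,"offset":[-37,0,0],"rotation":[0,0,0]},{"gripper":-1,"offset":[-37,0,-30],"rotation":[0,0,0]},{"gripper":-1,"offset":[-37,0,-80],"rotation":[0,0,0]},{"gripper":-1,"offset":[-37,0,-135],"rotation":[0,0,0]},{"gripper":-1,"offset":[-37,0,-187],"rotation":[0,0,0]}]'; python3 -c "
from h import *
to([.62,.24,.27])"
```

```text
t: 6.15
tool_pos: [0.4344, 0.0974, 0.2716]
tool_rot: [-3.14, 0.104, -0.002]
contact_force: [0.9, 0.1, 0.5]
opening: 0.0854
grip_force: 0.0
off [ 175.7 -154.6    1.8] rot [-0.0002 -0.0011  0.0007] pos [0.4344 0.0974 0.2716] t 6.15
```

```bash
python3 -m handwheel '[{"gripper":-1,"offset":[35,-30,0],"rotation":[0,0,0]},{"gripper":-1,"offset":[75,-65,0],"rotation":[0,0,0]},{"gripper":-1,"offset":[115,-100,0],"rotation":[0,0,0]},{"gripper":-1,"offset":[150,-132,0],"rotation":[0,0,0]},{"gripper":-1,"offset":[176,-155,0],"rotation":[0,0,0]},{"gripper":-1,"offset":[176,-155,0],"rotation":[0,0,0]},{"gripper":-1,"offset":[176,-155,0],"rotation":[0,0,0]},{"gripper":-1,"offset":[176,-155,0],"rotation":[0,0,0]}]'; python3 -c "
from h import *
from station import ctrl
import cv2
d=ctrl.get_image('wrist');cv2.imwrite('pics/w2.png',d['image'][:,:,::-1]);print({k:v for k,v in d.items() if k!='image'})"
```

```text
t: 7.15
tool_pos: [0.6194, 0.2398, 0.2697]
tool_rot: [-3.14, 0.105, -0.0]
contact_force: [-0.7, -0.3, -0.5]
opening: 0.0855
grip_force: 0.0
{'fovy': 64.97822335804393, 'cx': 325.42976706260157, 'cy': 249.84196253044513, 'xyz': array([0.69986369, 0.23522841, 0.41367337]), 'attitude': array([-0.24522864,  0.26270472, -1.62257025])}
```

View pics/w2.png

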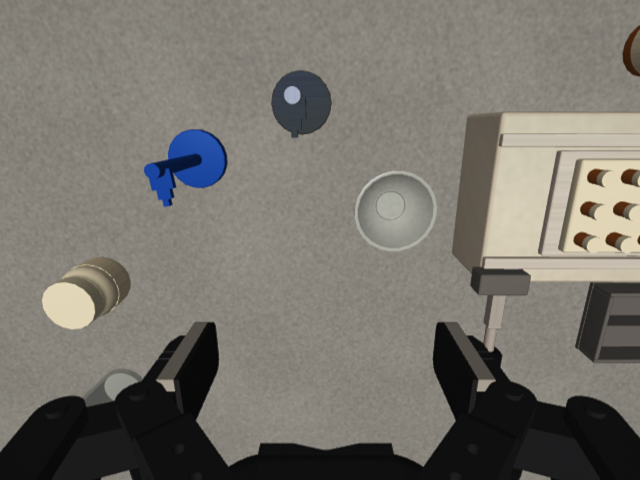

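The pointer tip is near (294,136) and points toward the robot. The lock rod is extended and the bolt has left the track. I'll enlarge the tip and the tray front.

Run:
```python
import cv2,numpy as np
i=cv2.imread("pics/w2.png")
a=cv2.resize(i[60:160,250:350],(400,400),interpolation=cv2.INTER_CUBIC)
b=cv2.resize(i[140:270,530:630],(400,520),interpolation=cv2.INTER_CUBIC)
a=cv2.copyMakeBorder(a,0,120,0,0,cv2.BORDER_CONSTANT)
cv2.imwrite("pics/w2c.png",np.hstack([a,b]))
```

```text
(no output)
```

View pics/w2c.png

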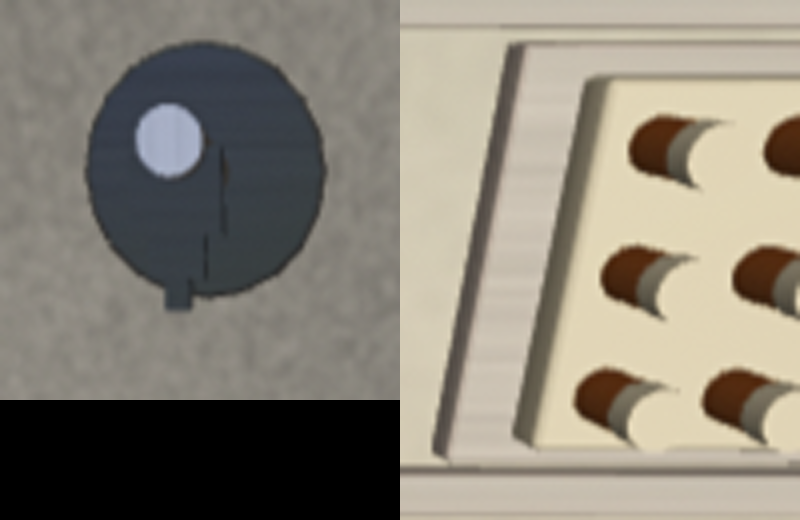

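Run:
```python
from h import *
c=dict(fovy=64.97822335804393,cx=325.42976706,cy=249.841962530,xyz=[0.69986369,0.23522841,0.41367337],attitude=[-0.24522864,0.26270472,-1.62257025])
tip=atz(c,294.1,136.6,.103); a=atz(c,560.6,150.9,.098); b=atz(c,541.4,254.1,.098)
print(tip,a,b, np.linalg.norm(a-b),"yaw tray",np.arctan2(*(a-b)[1::-1]))
for yaw in(-.062,-.067,-.072):
    Y=np.array([-np.sin(yaw),np.cos(yaw),0]); m=(a+b)/2
    print(yaw,"travel",(tip-m)@Y,"tip xrel",(tip-m)@[np.cos(yaw),np.sin(yaw),0],"handle",m-.235*Y)
to([*(m-.235*Y)[:2],.22])
```

```text
[0.69256828 0.26059685 0.103     ] [0.66683657 0.04621481 0.098     ] [0.57840699 0.05174574 0.098     ] 0.0886023781842432 yaw tray -0.062464787204702665
-0.062 travel 0.215543885691304 tip xrel 0.056700278658080805 handle [ 0.60806111 -0.1855682   0.098     ]
-0.067 travel 0.2158246916103821 tip xrel 0.05562185496810963 handle [ 0.60688856 -0.18549247  0.098     ]
-0.072 travel 0.2161001019234107 tip xrel 0.05454204073466122 handle [ 0.6057164  -0.18541087  0.098     ]
off [ 14.7 425.2  49.7] rot [-0.0001 -0.0005  0.0002] pos [0.6194 0.2398 0.2698] t 7.2
```

```bash
python3 -m handwheel '[{"gripper":-1,"offset":[1,40,0],"rotation":[0,0,0]},{"gripper":-1,"offset":[3,100,0],"rotation":[0,0,0]},{"gripper":-1,"offset":[6,160,0],"rotation":[0,0,0]},{"gripper":-1,"offset":[8,220,0],"rotation":[0,0,0]},{"gripper":-1,"offset":[11,280,0],"rotation":[0,0,0]},{"gripper":-1,"offset":[13,340,0],"rotation":[0,0,0]},{"gripper":-1,"offset":[15,395,0],"rotation":[0,0,0]},{"gripper":-1,"offset":[16,425,0],"rotation":[0,0,0]}]'; python3 -m handwheel '[{"gripper":-1,"offset":[0,0,15],"rotation":[0,0,0]},{"gripper":-1,"offset":[0,0,35],"rotation":[0,0,0]},{"gripper":-1,"offset":[0,0,55],"rotation":[0,0,0]},{"gripper":-1,"offset":[0,0,70],"rotation":[0,0,0]},{"gripper":-1,"offset":[0,0,70],"rotation":[0,0,0]},{"gripper":-1,"offset":[0,0,70],"rotation":[0,0,0]},{"gripper":-1,"offset":[0,0,70],"rotation":[0,0,0]},{"gripper":-1,"offset":[0,0,70],"rotation":[0,0,0]}]'; python3 -c "
from h import *
from station import ctrl
import cv2
to([.6068,-.1855,.107])
d=ctrl.get_image('wrist');cv2.imwrite('pics/w3.png',d['image'][:,:,::-1]);print({k:v for k,v in d.items() if k!='image'})"
```

```text
t: 8.2
tool_pos: [0.6065, -0.1877, 0.2698]
tool_rot: [3.139, -0.109, 0.001]
contact_force: [0.5, 1.0, -0.3]
opening: 0.0849
grip_force: 0.0
t: 9.2
tool_pos: [0.6081, -0.1849, 0.2002]
tool_rot: [3.139, -0.104, 0.002]
contact_force: [1.1, -0.6, 0.1]
opening: 0.0854
grip_force: 0.0
off [-1.3  0.6 93.2] rot [ 0.0005 -0.0014  0.0008] pos [ 0.6081 -0.1849  0.2002] t 9.2
{'fovy': 64.97822335804393, 'cx': 325.42976706260157, 'cy': 249.84196253044513, 'xyz': array([ 0.68836417, -0.18939897,  0.34434419]), 'attitude': array([-0.2448436 ,  0.26131013, -1.62225188])}
```

View pics/w3.png

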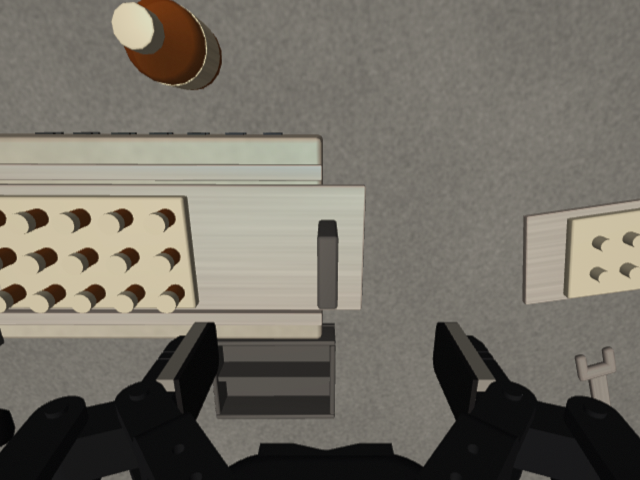

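The handle's top face spans about (318–337, 236–308), centred between the open fingers. I'll check that centre numerically and then grasp.

```bash
python3 -c "
from h import *
c=dict(fovy=64.97822335804393,cx=325.42976706,cy=249.841962530,xyz=[0.68836417,-0.18939897,0.34434419],attitude=[-0.2448436,0.26131013,-1.62225188])
print(atz(c,328,272,.14),atz(c,322,320,.09),atz(c,322,137,.09))"
python3 -m handwheel '[{"gripper":-1,"offset":[-1,0,15],"rotation":[0,0,0]},{"gripper":-1,"offset":[-1,0,40],"rotation":[0,0,0]},{"gripper":-1,"offset":[-1,0,65],"rotation":[0,0,0]},{"gripper":-1,"offset":[-1,0,83],"rotation":[0,0,0]},{"gripper":-1,"offset":[-1,0,92],"rotation":[0,0,0]},{"gripper":-1,"offset":[-1,0,92],"rotation":[0,0,0]},{"gripper":-1,"offset":[-1,0,92],"rotation":[0,0,0]},{"gripper":-1,"offset":[-1,0,92],"rotation":[0,0,0]}]'
```

```text
[ 0.60720335 -0.18553022  0.14      ] [ 0.54866611 -0.17752638  0.09      ] [ 0.68120764 -0.1867675   0.09      ]
t: 10.25
tool_pos: [0.6073, -0.1849, 0.1086]
tool_rot: [3.139, -0.104, 0.003]
contact_force: [-0.2, -0.1, -0.3]
opening: 0.0854
grip_force: 0.0
```

```bash
python3 -m handwheel '[{"gripper":1,"offset":[0,0,0],"rotation":[0,0,0]},{"gripper":1,"offset":[0,0,0],"rotation":[0,0,0]},{"gripper":1,"offset":[0,0,0],"rotation":[0,0,0]},{"gripper":1,"offset":[0,0,0],"rotation":[0,0,0]},{"gripper":1,"offset":[0,0,0],"rotation":[0,0,0]},{"gripper":1,"offset":[0,0,0],"rotation":[0,0,0]},{"gripper":1,"offset":[0,0,0],"rotation":[0,0,0]},{"gripper":1,"offset":[0,0,0],"rotation":[0,0,0]}]' 80; python3 -c "
from station import ctrl;print(ctrl.get_obs()['tool_pos'],ctrl.get_obs()['contact_force'])"
```

```text
t: 11.25
tool_pos: [0.6067, -0.1849, 0.1075]
tool_rot: [3.139, -0.104, 0.001]
contact_force: [-0.2, -2.2, 1.4]
opening: 0.0107
grip_force: 78.6
[ 0.60672268 -0.18494948  0.10754208] [-0.23665968 -2.23554209  1.44568474]
```

```bash
python3 -m handwheel '[{"gripper":1,"offset":[0,-6,0],"rotation":[0,0,0]},{"gripper":1,"offset":[0,-20,0],"rotation":[0,0,0]},{"gripper":1,"offset":[0,-36,0],"rotation":[0,0,0]},{"gripper":1,"offset":[0,-54,0],"rotation":[0,0,0]},{"gripper":1,"offset":[0,-72,0],"rotation":[0,0,0]},{"gripper":1,"offset":[0,-88,0],"rotation":[0,0,0]},{"gripper":1,"offset":[0,-97,0],"rotation":[0,0,0]},{"gripper":1,"offset":[0,-100,0],"rotation":[0,0,0]}]'
```

```text
t: 12.25
tool_pos: [0.6133, -0.0853, 0.1075]
tool_rot: [3.138, -0.103, 0.0]
contact_force: [-0.2, -5.8, 1.3]
opening: 0.0107
grip_force: 78.8
```

```bash
python3 -m handwheel '[{"gripper":1,"offset":[0,-6,0],"rotation":[0,0,0]},{"gripper":1,"offset":[0,-20,0],"rotation":[0,0,0]},{"gripper":1,"offset":[0,-36,0],"rotation":[0,0,0]},{"gripper":1,"offset":[0,-54,0],"rotation":[0,0,0]},{"gripper":1,"offset":[0,-72,0],"rotation":[0,0,0]},{"gripper":1,"offset":[0,-90,0],"rotation":[0,0,0]},{"gripper":1,"offset":[0,-103,0],"rotation":[0,0,0]},{"gripper":1,"offset":[0,-110,0],"rotation":[0,0,0]}]';  python3 -c "
from h import *
from station import ctrl
import cv2,numpy as np
to([.6068,-.1855,.107])
for n in('wrist','side','top'):
  d=ctrl.get_image(n);cv2.imwrite(f'pics/{n}5.png',d['image'][:,:,::-1]);print({k:v for k,v in d.items() if k!='image'})
a=cv2.imread('pics/side5.png')[240:340,200:340];b=cv2.imread('pics/top5.png')[170:270,200:300]
r=lambda i:cv2.resize(i,None,fx=3.3,fy=3.3,interpolation=cv2.INTER_CUBIC)
cv2.imwrite('pics/c5.png',np.hstack([r(a),r(b)]))
"
```

```text
t: 13.25
tool_pos: [0.6208, 0.0238, 0.108]
tool_rot: [3.137, -0.103, 0.001]
contact_force: [0.5, -6.5, 4.0]
opening: 0.0108
grip_force: 79.0
off [ -0.3 209.8   1.7] rot [ 0.0033 -0.0007  0.0014] pos [0.6208 0.0238 0.108 ] t 13.25
{'fovy': 64.97822335804393, 'cx': 325.42976706260157, 'cy': 249.84196253044513, 'xyz': array([0.70127089, 0.01980903, 0.25200014]), 'attitude': array([-0.24779256,  0.25972328, -1.621962  ])}
{'fovy': 53.061604304771805, 'cx': 323.8692098060918, 'cy': 247.06038140386343, 'xyz': array([-0.07413227,  0.81666555,  1.09908245]), 'attitude': array([ 0.32910872, -0.98352264, -2.27553794])}
{'fovy': 44.14684142128841, 'cx': 314.67634337368673, 'cy': 240.76478334644995, 'xyz': array([ 0.28044075, -0.00872551,  1.60844456]), 'attitude': array([ 0.15182938, -0.14609382, -1.56839815])}
```

View pics/c5.png

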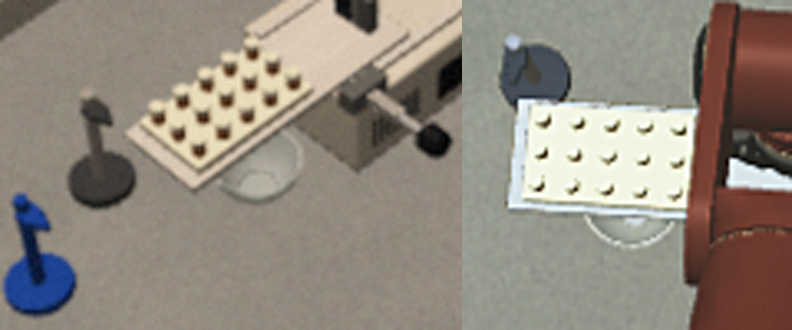

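Run:
```python
import cv2,numpy as np
from h import *
a=cv2.imread('pics/side5.png')[262:302,218:268];b=cv2.imread('pics/top5.png')[175:240,205:255]
r=lambda i:cv2.resize(i,None,fx=8,fy=8,interpolation=cv2.INTER_CUBIC)
a=cv2.copyMakeBorder(r(a),0,200,0,0,cv2.BORDER_CONSTANT)
cv2.imwrite('pics/c6.png',np.hstack([a,r(b)]))
```

```text
(no output)
```

View pics/c6.png

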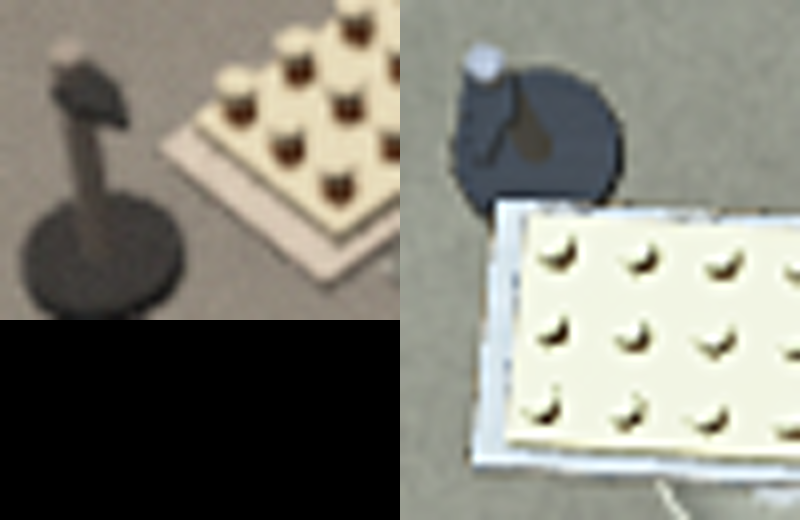

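Run:
```python
from h import *
yaw=-.067;Y=np.array([-np.sin(yaw),np.cos(yaw),0])
for c,t,a,b in(("top",(215.4,195),(216.7,199.6),(213.7,232.7)),("side",(233.4,277.6),(237.6,279.9),(258.2,297.2))):
    t=atz(c,*t,.103);a=atz(c,*a,.098);b=atz(c,*b,.098)
    print(c,t.round(4),a.round(4),b.round(4),"remaining",(t-(a+b)/2)@Y, np.linalg.norm(a-b))
```

```text
top [0.6928 0.2573 0.103 ] [0.6817 0.2544 0.098 ] [0.5926 0.2597 0.098 ] remaining 0.004011274394456351 0.08920458516057035
side [0.6897 0.2607 0.103 ] [0.6781 0.2562 0.098 ] [0.5893 0.2636 0.098 ] remaining 0.0045299345504199616 0.08913931451550375
```

Remaining travel is 4.0 mm by the top view, 4.5 mm by the side view and about 6.7 mm by the first estimate. I'll move 5 mm.

```bash
python3 -m handwheel '[{"gripper":1,"offset":[0,-1,0],"rotation":[0,0,0]},{"gripper":1,"offset":[0,-3,0],"rotation":[0,0,0]},{"gripper":1,"offset":[0,-5,0],"rotation":[0,0,0]},{"gripper":1,"offset":[0,-5,0],"rotation":[0,0,0]},{"gripper":1,"offset":[0,-5,0],"rotation":[0,0,0]},{"gripper":1,"offset":[0,-5,0],"rotation":[0,0,0]},{"gripper":1,"offset":[0,-5,0],"rotation":[0,0,0]},{"gripper":1,"offset":[0,-5,0],"rotation":[0,0,0]}]';  python3 - <<'E'
from h import *
from station import ctrl
import cv2
print((np.array(ctrl.get_obs()['tool_pos'])-[.6067,-.1849,.1075])*1000)
a=ctrl.get_image('side')['image'][262:302,218:268,::-1];b=ctrl.get_image('top')['image'][175:240,205:255,::-1]
r=lambda i:cv2.resize(i,None,fx=8,fy=8,interpolation=cv2.INTER_CUBIC)
a=cv2.copyMakeBorder(r(a),0,200,0,0,cv2.BORDER_CONSTANT)
cv2.imwrite('pics/c7.png',np.hstack([a,r(b)]))
E
```

```text
t: 14.4
tool_pos: [0.6211, 0.0284, 0.1079]
tool_rot: [3.138, -0.105, 0.001]
contact_force: [-0.2, -7.1, 3.8]
opening: 0.0111
grip_force: 79.0
[ 14.40976182 213.34600975   0.37930137]
```

View pics/c7.png

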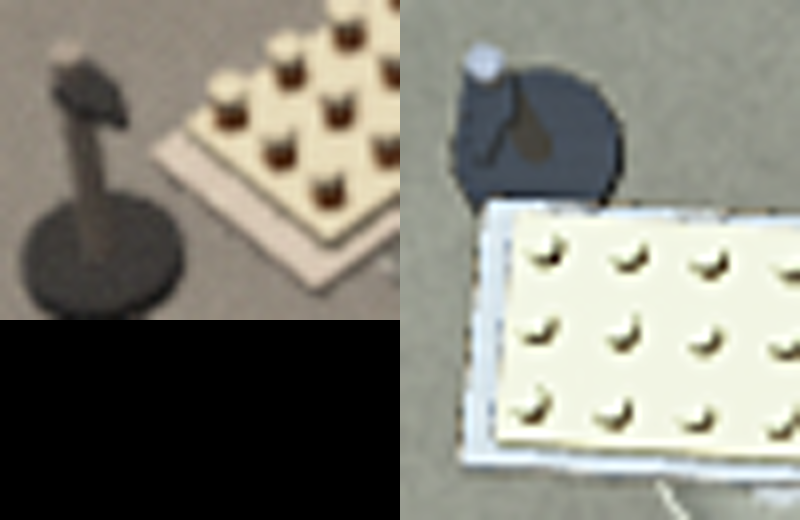

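In both views the tray's front edge, extended, passes through the pointer tip: (487,163) in the top view and (127,129) in the side view. The tray is level, held and at rest.

```bash
python3 -c "
from station import ctrl
print(ctrl.finish_job())"
```

```text
the job is handed in; nothing more can be done
None
```

I handed the job in: the lock knob is pulled out and left out, and the tray's front edge is level with the grey gauge's pointer tip in the last top and side views, still gripped and level; the judge's result was not shown.

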